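Take a dish from the spring dispenser and tare it on the scale

ROBOT

A 7-joint arm with a two-finger parallel gripper is mounted at the origin on the work surface. World frame = base frame: x ahead of the robot, y to its left, z up, the work surface at z = 0. Lengths are in m, angles in rad, forces in N, time in s.
With the tool pointing down it reaches from about 0.425 to 0.875 m from the base axis. Payload 9.9 kg.
Tool frame: the origin (TCP) lies on the mounting face of the last link; the fingertips stand ahead of it and the grasp point (between the pads) lies 155 mm ahead of it (tip_extent is the z of the fingertips in the tool frame, in m); z points along the fingers, y is the direction in which the jaws open and shut (so a half turn about z gives the same grasp; the last joint's range is limited). The gripper opens to 85 mm and grips with 20 to 120 N. Pads are 22 mm wide; open, the fingers measure 114 mm over their backs; the gripper's body (76 mm by 85 mm) begins 54 mm behind the grasp point. The pads swing forward as they close: fully open they stand 13 mm farther back than shut.
Start: joints at [1.232, 0.576, 0.025, 1.437, -0.015, 1.129, -0.057], TCP at [0.17, -0.653, 0.405] pointing down, gripper open.
Joint ranges: [-2.76, 2.76], [-0.34, 2.15], [-1.52, 1.57], [0.19, 2.46], [-1.09, 4.23], [0.17, 1.99], [-2.82, 2.82]. Speed limits (rad/s): [2.22, 2.22, 3.01, 3.01, 3.14, 3.14, 3.14].

INTERFACE

Orientations are given as a 3x3 rotation matrix whose columns are the frame's x, y, z axes.
In Python, from station import get_state, camera, hand_in, find_in, cut_out, tip_extent gives the robot as it stands.
- The arm moves only by the shell command python3 -m inch 'ROWS' [FORCE]. ROWS is a JSON object of lists of equal length, an entry for each row: "grip": the closure, from -1 (fully open) to 1 (shut); "delta_pos": the shift along the tool's x, y, z in mm, a list of three; "turn": the turn, a rotation vector about the tool's x, y, z in rad, a list of three. A call has 1 to 20 rows; each row is the pose to reach, as a shift and turn from the pose measured when the call began, along the tool's axes at that moment; what a row does not reach only later rows make up. A row lasts 1/8 s, in which the tool goes at most 62.5 mm and 10.7 degrees, less where a joint would pass 70% of its speed; a pose out of reach is approached as far as the arm can. A call with a gripper value outside its range is refused whole. The fingers move at their own pace and stop on an object; FORCE is the grip in N (left out, the last holds). Time passes only in rows, so rows that repeat a pose let the fingers close. It gives the time, the measured TCP pose, the force and the opening at its end, in the units of the state.
- get_state(): the state, without advancing time (a new reading comes with each control period).
- camera(name): name is "scene" or "top"; returns a dict with "pixels" (384x512x3 uint8, red, green, blue), "fx", "fy", "cx", "cy" (pixels), "R" (3x3) and "t" (3): a world point X has camera coordinates R X + t. Camera axes: x right, y down, z forward; pixel columns grow to the right and rows downward; lengths in m; the calibration is good to about 2 mm. A picture is of the moment at which its call begins. There is no depth.
- hand_in(): hands the job in, once; it reports no verdict.
Trained networks look in a picture, given as the dict that the camera call returned (one of the last four; its "shot" number tells which), for a name from the list of things; names that differ only in an ending like _2 or _b are one class to them, and where a whole thing is asked for, a point or a joint stands for the part that bears it (a point fixed in the world has none). Each returns a list of dicts, best first, with "p" (0 to 1); they miss things now and then, are a little off and sometimes report something else, mostly with a low value. They report only what shows in the picture. A call takes as long as a camera call. They do not tell look-alikes from the thing itself.
- find_in(picture, label): "position" ([x, y, z] in m, in the coordinates of the camera as it stood for that picture, good to about 4 mm: the middle of the surface that is visible of it).
- cut_out(picture, label): "region" (384x512 bool, what is visible of it).
The state is a dict: "time": time; "qpos": joint angles; "joint_vel": joint speeds; "joint_torque": joint torques, N m; "position": TCP position; "eef_rot": TCP orientation; "ft_force": force on the tool from outside, world axes, zero at the start; "moment": the same for the moment, N m; "gripper_width": opening from 0.0 (shut) to 1.0 (fully open).
Only numpy, scipy, OpenCV 4.12 (cv2) and the standard library are available. Lean on these libraries where they do the work, as an engineer would, in place of code of your own. Each camera call takes 0.05 s, during which the arm holds its last target. There are 200 camera calls.

TASK

Lift just the top dish out of the spring-loaded dish dispenser, so that the next one rises into its place, and set it down gently, upright, in the middle of the scale's pan. Then press the scale's orange tare key fully down with the dish standing there. Leave the other dishes in the dispenser and do not disturb the jar, sugar dredger and salt pot.

Things in the scene. Friction and masses are not known exactly. Their poses are not given: they have to be found in the camera images.
- dish1_center (a point): TOP dish of the stack, the one to take: blue stoneware, 58 mm (its x) by 124 mm (its y, long side) by 20 mm high, about 150 g. Its rim band, the upper 8 mm, has upright sides 58 mm apart; below that the wall steps in to a foot 46 x 112 mm. The point is its centre, half-way up: 10 mm below the rim's top, 10 mm above the foot's underside.
- dish2_center (a point): second dish, directly under the top one and just like it; same kind of point. Each dish's foot sits 5 mm deep inside the rim of the dish below (2 mm play all round), so the stack repeats every 15 mm and a dish must first be lifted straight up.
- dish3_center (a point): third dish of the stack, same kind of point.
- dish4_center (a point): fourth dish of the stack, same kind of point.
- dish5_center (a point): lowest dish, standing on the carrier, same kind of point.
- dispenser: spring dish dispenser, fixed: base 150 (x) x 200 (y) mm, a 152 mm high spring housing at each end (64 to 88 mm from the centre in y) and four 6 mm guide rods 145 mm high at x +-34.5, y +-50 mm. Dishes stand between, 2 mm play, long side along y; the long sides are open between the rods (94 mm). Origin: centre of the underside. The top rim is 140 +-8 mm above the table.
- carrier (a joint): height (m) of the dispenser's spring carrier under the stack: about 0 with all five dishes, growing upward. Soft spring, 98 N/m: it rises about 15 mm, one dish pitch, for each dish taken, so within a second the next dish stands where the last one was.
- pan (a point): centre of the top face of the scale's aluminium pan, 190 x 190 mm, 50 mm above the table; x and y along its edges, z up. The scale (grey, 270 mm deep in x, 200 mm wide in y) is fixed; its front part, towards -x, is a panel 30 mm above the table with a display and the key.
- tare_key_top (a point): centre of the top of the orange round tare key, 26 mm diameter, 37 mm above the table on the scale's front panel, 135 mm towards -x and 50 mm towards -y from the pan's centre (scale's axes). Pressed straight down.
- tare_key (a joint): travel (m) of the tare key: 0 released, 0.004 fully down; spring return, about 2 N to start and 5 N fully down.
- jar_center (a point): amber jar with a red lid, 70 mm diameter, 95 mm high, bystander; centre, half-way up.
- dredger_center (a point): steel sugar dredger, 64 mm diameter, 110 mm high, bystander; centre, half-way up.
- salt_center (a point): wooden salt pot, 60 mm diameter, 80 mm high, bystander; centre, half-way up.
Mind the look-alikes: they are no part of the job. Leave any brown look-alike of the part that bears dish1_center alone.

How it is judged:
On the way, in this order (a step that is already met when the one before it is completed fails the run):
1. the top dish is clear of the stack and the next dish has risen into its place (z of dish1_center in the frame of dispenser above 0.155 m and horizontal distance between each of dish2_center, dish3_center, dish4_center, dish5_center and dispenser below 0.012 m and angle between each of dish2_center, dish3_center, dish4_center, dish5_center's own z axis and vertical below 0.1 rad and z of dish2_center in the frame of dispenser above 0.1235 m and value of joint carrier between 0.0085 and 0.022 m), for 0.1 s.
2. the dish stands upright in the middle of the pan, released (horizontal distance between dish1_center and pan below 0.025 m and z of dish1_center in the frame of pan between 0.005 and 0.014 m and angle between dish1_center's own z axis and vertical below 0.1 rad and contact force between dish1 and the fingers below 0.1 N), for 0.2 s.
3. the tare key is pressed down with the dish on the pan (horizontal distance between dish1_center and pan below 0.025 m and z of dish1_center in the frame of pan between 0.005 and 0.014 m and angle between dish1_center's own z axis and vertical below 0.1 rad and value of joint tare_key above 0.003 m), for 0.05 s.
At the end, for the whole second after the job is handed in: The top dish stands upright (0.1 rad), still and released on the pan within 25 mm of its centre; the tare key was pressed 3 mm or more with it there and is up again; the other four stand upright in the dispenser within 12 mm of its axis, the next one risen into the first's place (horizontal distance between dish1_center and pan below 0.025 m and z of dish1_center in the frame of pan between 0.005 and 0.014 m and angle between each of dish1_center, dish2_center, dish3_center, dish4_center, dish5_center's own z axis and vertical below 0.1 rad and linear speed of dish1 below 0.02 m/s and horizontal distance between each of dish2_center, dish3_center, dish4_center, dish5_center and dispenser below 0.012 m and z of dish2_center in the frame of dispenser above 0.1235 m and value of joint carrier between 0.0085 and 0.022 m and value of joint tare_key below 0.001 m); the robot touches nothing.
It fails at once if the dish is dropped: it falls out of the fingers faster than 0.4 m/s (from over 8 mm) (linear speed of dish1 above 0.4 m/s and contact force between dish1 and the fingers below 0.05 N).
It fails at once if a second dish is lifted out of the stack (z of dish2_center in the frame of dispenser above 0.155 m).
It fails at once if the dish is banged on the scale (over 40 N) (contact force between dish1 and scale above 40 N).
It fails at once if a bystander is pushed more than 30 mm or tipped (distance of any of jar_center, dredger_center, salt_center from where it was at the start of the episode above 0.03 m or angle between any of jar_center, dredger_center, salt_center's own z axis and vertical above 0.4 rad).
It also fails if it takes over 51 s, if anything falls off the work surface, if the arm or the gripper's body presses on something with over 40 N, if the wrist force passes 120 N, or if a joint passes its speed limit or range.

## Working session

There is one attempt and no reset: what is moved stays moved. The work goes in short steps, Python scripts to look and compute and a shell command to move; the robot and the scene stay as the last step left them, time stands still between calls to the robot, and variables do not carry over. Pictures are saved under pics/ and viewed, about 8 in all and at most 12, crops included, and the job is handed in when it is done.

```bash
mkdir -p pics
cat > h.py <<'E'
import numpy as np, cv2
from station import *
def toworld(c,p): return np.array(c["R"]).T@(np.array(p)-np.array(c["t"]))
def ray(c,u,v,z):
    R=np.array(c["R"]);o=-R.T@np.array(c["t"]);d=R.T@np.array([(u-c["cx"])/c["fx"],(v-c["cy"])/c["fy"],1]);return o+d*(z-o[2])/d[2]
def proj(c,X):
    p=np.array(c["R"])@np.array(X)+np.array(c["t"]);return np.array([c["fx"]*p[0]/p[2]+c["cx"],c["fy"]*p[1]/p[2]+c["cy"]])
def save(c,n): cv2.imwrite("pics/"+n,cv2.cvtColor(np.array(c["pixels"]),cv2.COLOR_RGB2BGR))
E
python3 - <<'E'
from h import *
np.set_printoptions(precision=4,suppress=True)
s=get_state();print(s["time"],s["position"],s["eef_rot"],s["gripper_width"],tip_extent if not callable(tip_extent) else tip_extent())
ims=[]
for n in("scene","top"):
    c=camera(n);ims.append(np.array(c["pixels"]));R=np.array(c["R"]);print(n,-R.T@np.array(c["t"]),c["fx"])
    for l in("dish1_center","dispenser","pan","tare_key_top","jar_center","dredger_center","salt_center"):
        print(l,[(round(d["p"],2),toworld(c,d["position"]).round(4).tolist(),proj(c,toworld(c,d["position"])).round().tolist()) for d in find_in(c,l)][:4])
    save(c,n+"1.png")
E
```

```text
0.0 [ 0.1701 -0.653   0.4038] [[ 0.9677  0.2521 -0.0005]
 [ 0.2521 -0.9677  0.0016]
 [-0.0001 -0.0017 -1.    ]] 1.0030147955084736 0.1734
scene [1.0803 0.7952 0.9646] 451.8520440831974
dish1_center [(0.72, [0.354, 0.3729, 0.0184], [403.0, 270.0]), (0.69, [0.5583, 0.2076, 0.1316], [307.0, 229.0]), (0.68, [0.3607, 0.1611, 0.0167], [349.0, 220.0]), (0.58, [0.8161, 0.1949, 0.013], [215.0, 295.0])]
dispenser [(0.95, [0.5932, 0.2584, 0.0374], [304.0, 271.0])]
pan []
tare_key_top [(0.26, [0.5924, 0.2156, 0.0863], [296.0, 248.0])]
jar_center [(0.74, [0.5832, 0.428, 0.0692], [352.0, 313.0])]
dredger_center [(0.93, [0.5996, -0.4149, 0.0627], [190.0, 131.0])]
salt_center [(0.61, [0.6954, 0.0118, 0.0549], [223.0, 220.0])]
top [0.3843 0.0147 1.5797] 472.566724289865
dish1_center [(0.82, [0.5673, 0.2085, 0.1303], [187.0, 204.0]), (0.76, [0.819, 0.1919, 0.013], [197.0, 135.0]), (0.74, [0.3612, 0.1611, 0.0042], [205.0, 271.0]), (0.68, [0.3562, 0.3754, 0.0131], [139.0, 273.0])]
dispenser [(0.59, [0.5349, 0.1985, 0.0167], [194.0, 218.0])]
pan [(0.75, [0.5459, -0.2039, 0.0544], [317.0, 213.0])]
tare_key_top [(0.5, [0.4514, -0.2519, 0.0392], [332.0, 243.0])]
jar_center [(0.78, [0.5588, 0.4074, 0.0939], [125.0, 209.0])]
dredger_center [(0.86, [0.5843, -0.4294, 0.0951], [389.0, 200.0])]
salt_center [(0.63, [0.6823, -0.0039, 0.0578], [255.0, 172.0])]
```

Run:
```python
import cv2,numpy as np
a=cv2.imread("pics/scene1.png");b=cv2.imread("pics/top1.png")
def crop(i,x0,y0,x1,y1): return cv2.resize(i[y0:y1,x0:x1],(800,600),interpolation=cv2.INTER_CUBIC)
cv2.imwrite("pics/a.png",crop(a,150,90,422,294+0)); cv2.imwrite("pics/b.png",crop(b,110,100,430,340))
```

```text
(no output)
```

View pics/b.png

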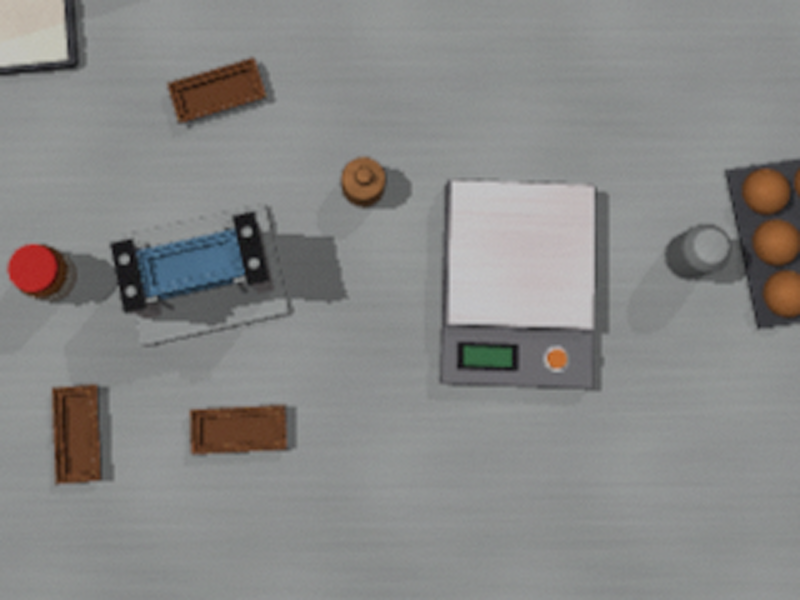

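View pics/a.png

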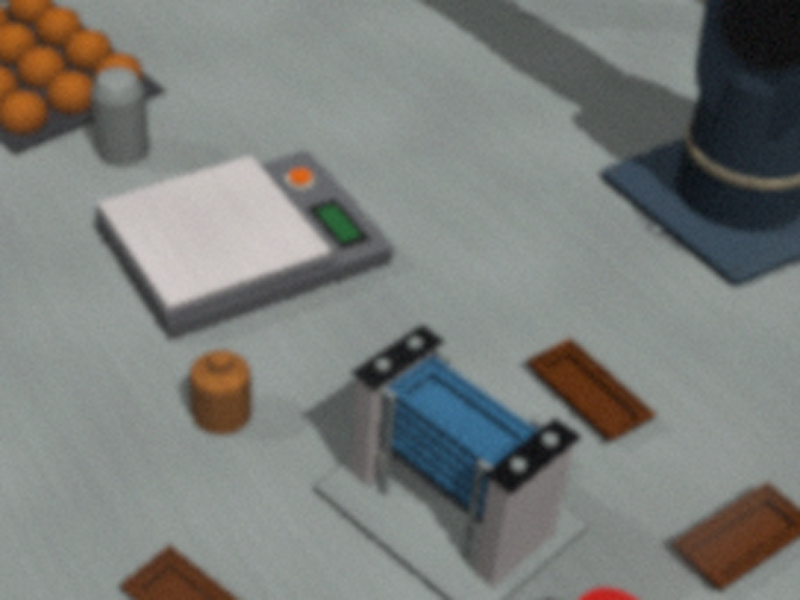

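Top view: the blue stack sits at about (187,206) full-frame, between black housing tops at (161,210) and (210,199). The pan centre is near (318,202) and the orange key at (332,243). The brown dishes are decoys. Next I measure the exact poses by colour.

```bash
cat > meas.py <<'E'
from h import *
np.set_printoptions(precision=4,suppress=True)
def comps(m,mn,box):
    m=m.astype(np.uint8).copy();k=np.zeros_like(m);x0,y0,x1,y1=box;k[y0:y1,x0:x1]=1;m&=k
    n,l,st,ce=cv2.connectedComponentsWithStats(m)
    return [(st[i,4],l==i) for i in range(1,n) if st[i,4]>=mn]
def rect(c,m,z):
    cs,_=cv2.findContours(m.astype(np.uint8),cv2.RETR_EXTERNAL,cv2.CHAIN_APPROX_NONE)
    p=max(cs,key=len)[:,0,:]
    P=np.array([ray(c,u,v,z)[:2] for u,v in p])*1000
    r=cv2.minAreaRect(P.astype(np.float32));
    return np.array(r[0]).round(1),np.array(r[1]).round(1),round(r[2],1)
if __name__=="__main__":
    for n,bd,bp in(("top",(145,175,230,235),(270,150,370,270)),("scene",(260,190,360,270),(170,130,290,220))):
        c=camera(n);px=np.array(c["pixels"]).astype(int);r,g,b=px[...,0],px[...,1],px[...,2]
        print(n)
        for a,m in comps((px.max(2)<60),40,bd): print("black",a,rect(c,cv2.morphologyEx(m.astype(np.uint8),cv2.MORPH_CLOSE,np.ones((5,5))),.152))
        for a,m in comps((b>r+40)&(b>90),100,bd): print("blue",a,rect(c,m,.14))
        for a,m in comps((r>190)&(g>175),500,bp): print("pan",a,rect(c,m,.05))
        for a,m in comps((r>180)&(b<100),10,bp): print("key",a,rect(c,m,.037))
        for l in("dish1_center","pan","tare_key_top"):
            for d in cut_out(c,l)[:2]:print(l,round(d["p"],2),rect(c,np.array(d["region"]),{"d":.14,"p":.05,"t":.037}[l[0]]))
E
python3 meas.py
```

```text
top
black 222 (array([580.2, 134.5]), array([88.2, 28.3]), 13.0)
black 216 (array([546.4, 282.2]), array([87.7, 28.2]), 12.6)
blue 705 (array([564.5, 209.2]), array([ 58.4, 121. ]), 12.8)
pan 3052 (array([ 587.2, -209.1]), array([183.8, 183.7]), 88.1)
key 32 (array([ 450.3, -255. ]), array([16.3, 19.6]), 88.4)
dish1_center 0.79 (array([357.5, 341.8]), array([113.8,  54.6]), 4.2)
dish1_center 0.77 (array([361.1, 149.8]), array([ 49.2, 112.1]), 3.7)
pan 0.62 (array([ 547. , -204.9]), array([202.8, 275.2]), 88.1)
tare_key_top 0.43 (array([ 448.7, -254.9]), array([23. , 22.7]), 89.7)
scene
black 175 (array([585.6, 144.9]), array([85.5, 24.9]), 12.5)
black 255 (array([558.7, 292.6]), array([97.7, 26.3]), 12.2)
black 78 (array([639.5, 271.2]), array([ 7.8, 81.7]), 14.0)
blue 971 (array([586.1, 216.4]), array([ 99.8, 119. ]), 12.6)
pan 2083 (array([ 588.3, -203. ]), array([181.1, 182.5]), 87.8)
key 23 (array([ 450.2, -247.4]), array([16.6, 20.2]), 60.7)
dish1_center 0.97 (array([568.1, 210.4]), array([ 68.4, 127.1]), 11.1)
dish1_center 0.97 (array([851.3, 277.1]), array([ 55.2, 112.3]), 17.5)
pan 0.6 (array([548.1, 182.6]), array([ 7.3, 57.5]), 12.8)
pan 0.58 (array([ 567.2, -182.3]), array([237.1, 271.5]), 87.8)
```

```bash
python3 -c "
import station;print(station.tip_extent)"
cat > rim.py <<'E'
from h import *
np.set_printoptions(precision=1,suppress=True)
C=np.array([.5635,.2085]);a=np.radians(12.75);ex=np.array([np.cos(a),np.sin(a)]);ey=np.array([-ex[1],ex[0]])
def P(x,y,z): return np.r_[C+ex*x+ey*y,z]
def prof(c,y,z,f):
    s=np.arange(-.07,.0701,.0005);uv=np.array([proj(c,P(x,y,z)) for x in s],np.float32)
    im=np.array(c["pixels"]).astype(np.float32)
    v=cv2.remap(f(im),uv[:,0].reshape(1,-1),uv[:,1].reshape(1,-1),cv2.INTER_LINEAR)[0]
    return s,v
def cross(s,v,lo,hi,th):
    for i in range(len(s)-1):
        if lo<=s[i]<=hi and (v[i]-th)*(v[i+1]-th)<0: return s[i]*1000
    return np.nan
if __name__=="__main__":
    for n in("top","scene"):
        c=camera(n)
        for ys,z,f,lab in(([-.03,-.015,0,.015,.03],.14,lambda i:i[...,2]-i[...,0],"dish"),([-.082,-.076,-.07,.07,.076,.082],.152,lambda i:i.mean(2),"housing")):
            for y in ys:
                s,v=prof(c,y,z,f);m=(np.abs(s)<.02)
                th=(np.median(v[m])+np.median(v[:20]))/2 ; th2=(np.median(v[m])+np.median(v[-20:]))/2
                print(n,lab,y,"far",cross(s,v,-.07,0,th),"near",[s[i]*1000 for i in range(len(s)-1) if s[i]>0 and (v[i]-th2)*(v[i+1]-th2)<0])
E
python3 rim.py
```

```text
0.1734
top dish -0.03 far -28.99999999999997 near [np.float64(30.00000000000008)]
top dish -0.015 far -29.99999999999997 near [np.float64(30.50000000000008)]
top dish 0 far -30.99999999999997 near [np.float64(30.00000000000008)]
top dish 0.015 far -32.49999999999997 near [np.float64(30.50000000000008)]
top dish 0.03 far -30.49999999999997 near [np.float64(30.50000000000008)]
top housing -0.082 far -45.999999999999986 near [np.float64(44.50000000000009)]
top housing -0.076 far -46.999999999999986 near [np.float64(15.50000000000007), np.float64(27.500000000000078), np.float64(44.50000000000009)]
top housing -0.07 far -44.499999999999986 near [np.float64(17.00000000000007), np.float64(25.500000000000078), np.float64(44.50000000000009)]
top housing 0.07 far -49.999999999999986 near [np.float64(44.50000000000009)]
top housing 0.076 far -45.499999999999986 near [np.float64(15.50000000000007), np.float64(27.500000000000078), np.float64(45.00000000000009)]
top housing 0.082 far -43.499999999999986 near [np.float64(17.50000000000007), np.float64(25.500000000000078), np.float64(44.500000000000
[... 459 characters left out ...]
000000000001)]
scene housing -0.076 far -38.49999999999998 near [np.float64(18.50000000000007), np.float64(25.500000000000078), np.float64(51.0000000000001)]
scene housing -0.07 far -38.49999999999998 near [np.float64(15.00000000000007), np.float64(31.00000000000008), np.float64(51.5000000000001)]
scene housing 0.07 far -63.0 near [np.float64(16.50000000000007), np.float64(23.500000000000078), np.float64(35.500000000000085)]
scene housing 0.076 far -33.49999999999997 near [np.float64(14.500000000000068), np.float64(30.00000000000008), np.float64(51.5000000000001)]
scene housing 0.082 far -62.5 near [np.float64(14.500000000000068), np.float64(32.500000000000085), np.float64(51.0000000000001)]
```

```bash
python3 -m inch '{"grip":[-1,-1,-1,-1,-1,-1,-1,-1,-1,-1,-1,-1,-1,-1,-1,-1,-1,-1,-1,-1],"delta_pos":[[468,-291,0],[468,-291,0],[468,-291,0],[468,-291,0],[468,-291,0],[468,-291,0],[468,-291,0],[468,-291,0],[468,-291,0],[598,-734,25],[598,-734,25],[598,-734,25],[598,-734,25],[598,-734,25],[598,-734,25],[598,-734,25],[598,-734,25],[598,-734,25],[598,-734,25],[598,-734,25]],"turn":[[0,0,-0.1],[0,0,-0.2],[0,0,-0.3],[0,0,-0.4],[0,0,-0.5],[0,0,-0.6],[0,0,-0.7],[0,0,-0.8],[0,0,-0.9],[0,0,-1.0],[0,0,-1.1],[0,0,-1.2],[0,0,-1.3],[0,0,-1.4],[0,0,-1.5],[0,0,-1.5385],[0,0,-1.5385],[0,0,-1.5385],[0,0,-1.5385],[0,0,-1.5385]]}' 20
```

```text
time: 3.8
position: [0.5642, 0.2062, 0.3798]
eef_rot: [[-0.218, 0.976, 0.0], [0.976, 0.218, -0.001], [-0.001, 0.0, -1.0]]
ft_force: [-0.1, -0.5, -0.1]
gripper_width: 1.001
```

Run:
```python
from h import *
s=get_state();p=np.array(s["position"]);R=np.array(s["eef_rot"])
c=camera("scene");im=cv2.cvtColor(np.array(c["pixels"]),cv2.COLOR_RGB2BGR)
x0,y0=220,110
big=cv2.resize(im[y0:y0+150,x0:x0+200],(800,600),interpolation=cv2.INTER_CUBIC)
for e,col in((.1604,(0,0,255)),(.1734,(0,255,0))):
    for sg in(-1,1):
        a=[proj(c,p+R@[dx,sg*.0425,e]) for dx in(-.011,.011)]
        q=[tuple(int(t) for t in ((w-[x0,y0])*4+2)) for w in a];cv2.line(big,q[0],q[1],col,1)
cv2.imwrite("pics/c.png",big);print(s["position"],s["time"])
```

```text
[0.56416517 0.20622264 0.37979034] 3.8
```

View pics/c.png

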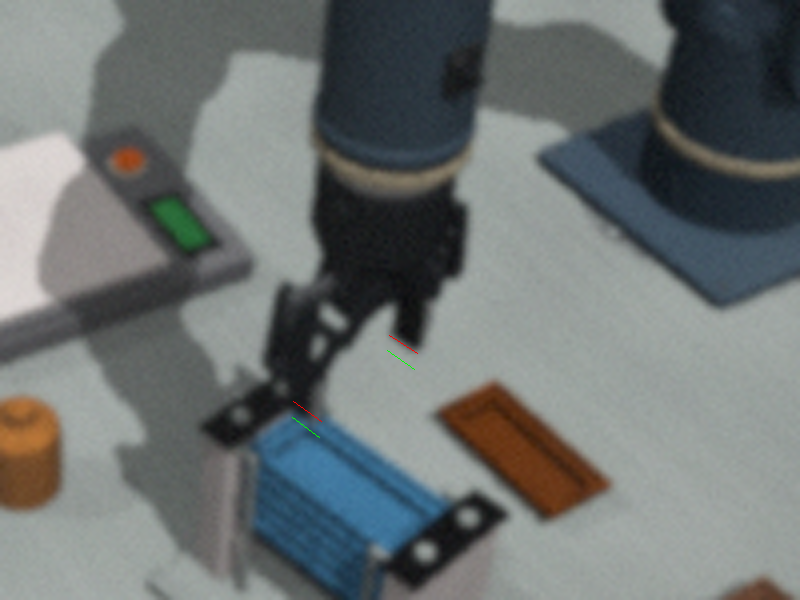

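```bash
python3 -m inch '{"grip":[-1,-1,-1,-1,0.2,0.4,1,1,1,1],"delta_pos":[[2,0,50],[2,0,70],[2,0,80],[2,0,80],[2,0,80],[2,0,80],[2,0,80],[2,0,80],[2,0,80],[2,0,80]],"turn":[[0,0,0],[0,0,0],[0,0,0],[0,0,0],[0,0,0],[0,0,0],[0,0,0],[0,0,0],[0,0,0],[0,0,0]]}' 30
cat > ck.py <<'E'
import sys
from h import *
s=get_state();p=np.array(s["position"]);R=np.array(s["eef_rot"]);print(p,s["gripper_width"],s["ft_force"],s["time"])
n,f,x0,y0=sys.argv[1],sys.argv[2],int(sys.argv[3]),int(sys.argv[4])
c=camera(n);im=cv2.cvtColor(np.array(c["pixels"]),cv2.COLOR_RGB2BGR)
big=cv2.resize(im[y0:y0+120,x0:x0+160],(800,600),interpolation=cv2.INTER_CUBIC)
cv2.imwrite("pics/"+f,big)
E
python3 ck.py scene d.png 230 170
```

```text
time: 5.1
position: [0.5639, 0.2083, 0.2999]
eef_rot: [[-0.219, 0.976, 0.001], [0.976, 0.219, -0.0], [-0.001, 0.001, -1.0]]
ft_force: [1.9, 0.2, 0.3]
gripper_width: 0.669
[0.56386189 0.20833799 0.29991175] 0.6693204685474726 [1.9477333  0.18119601 0.3222006 ] 5.1
```

View pics/d.png

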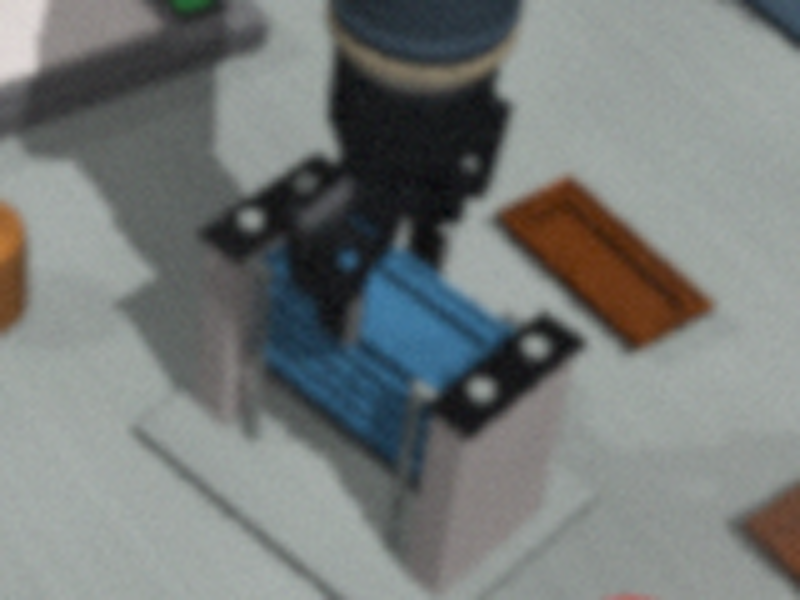

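The fingers stopped at 0.669 (about 57 mm), so they are on the rim. The near fingertip, at crop (345,340), appears to reach just about the top rim's lower edge. I'll lift 25 mm and check that only one dish comes.

```bash
python3 -m inch '{"grip":[1,1,1,1,1,1],"delta_pos":[[0,0,-6],[0,0,-12],[0,0,-18],[0,0,-25],[0,0,-25],[0,0,-25]],"turn":[[0,0,0],[0,0,0],[0,0,0],[0,0,0],[0,0,0],[0,0,0]]}' 30
python3 ck.py scene e.png 230 160
```

```text
time: 5.9
position: [0.5637, 0.2083, 0.3248]
eef_rot: [[-0.218, 0.976, 0.0], [0.976, 0.218, -0.001], [-0.001, 0.0, -1.0]]
ft_force: [0.2, -0.2, -1.6]
gripper_width: 0.666
[0.56374757 0.20825168 0.3247991 ] 0.6658511890427373 [ 0.19685455 -0.1793669  -1.60738131] 5.9
```

View pics/e.png

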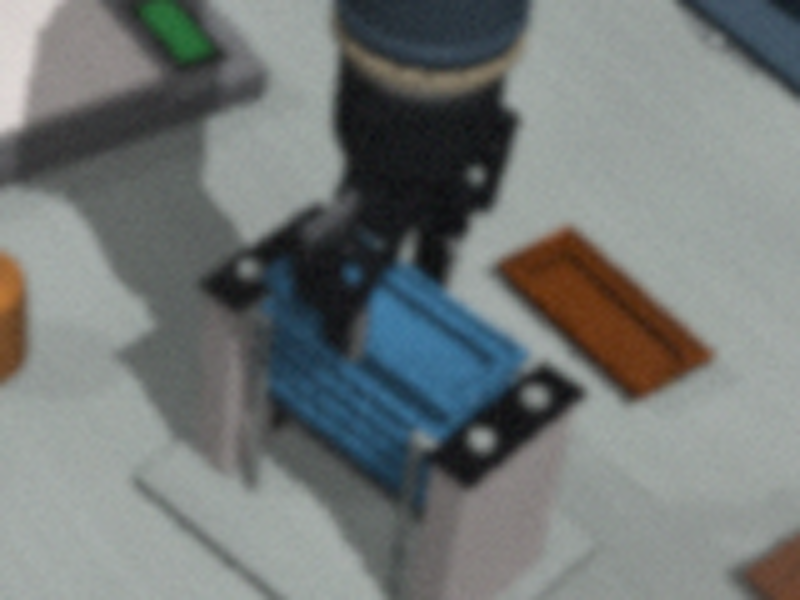

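Wrist force is −1.6 N, which matches one dish. I keep lifting straight up.

```bash
python3 -m inch '{"grip":[1,1,1,1,1,1,1],"delta_pos":[[0,0,-15],[0,0,-30],[0,0,-50],[0,0,-75],[0,0,-75],[0,0,-75],[0,0,-75]],"turn":[[0,0,0],[0,0,0],[0,0,0],[0,0,0],[0,0,0],[0,0,0],[0,0,0]]}' 30
python3 ck.py scene f.png 230 130
```

```text
time: 6.82
position: [0.5636, 0.2081, 0.3989]
eef_rot: [[-0.219, 0.976, -0.001], [0.976, 0.219, -0.001], [-0.001, -0.001, -1.0]]
ft_force: [-0.7, -0.2, -1.8]
gripper_width: 0.664
[0.56356512 0.2081126  0.39891319] 0.664101844965576 [-0.65312002 -0.22462688 -1.8007455 ] 6.825
```

View pics/f.png

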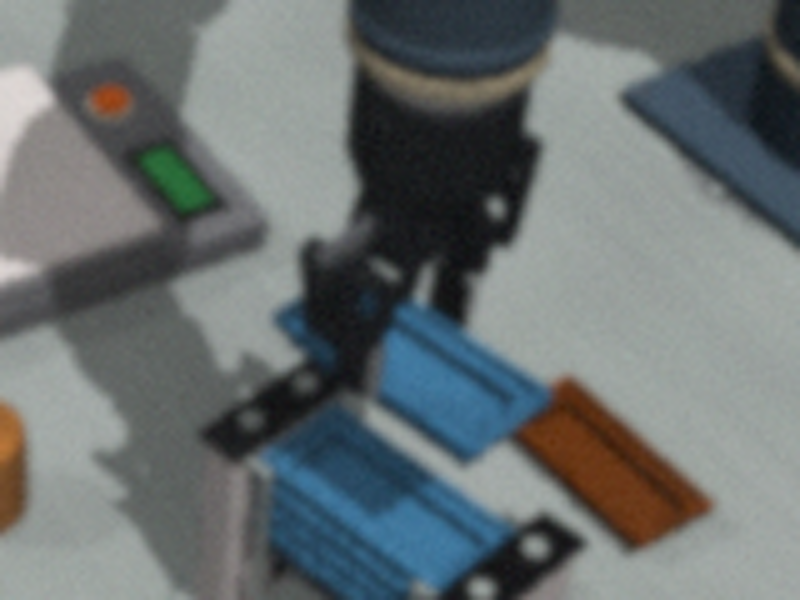

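The dish hangs level at crop (420,370). The next dish has risen to near the housing tops, around (380,490). Now I carry the dish to above the pan.

```bash
python3 -m inch '{"grip":[1,1,1,1,1,1,1,1,1,1,1,1,1,1,1,1,1,1,1,1],"delta_pos":[[-15,-2,0],[-45,-7,0],[-85,-14,0],[-130,-21,0],[-175,-29,0],[-220,-36,0],[-265,-44,0],[-310,-51,0],[-350,-58,0],[-385,-63,0],[-405,-67,0],[-411,-68,0],[-411,-68,20],[-411,-68,50],[-411,-68,85],[-411,-68,115],[-411,-68,135],[-411,-68,145],[-411,-68,150],[-411,-68,150]],"turn":[[0,0,0],[0,0,0.02],[0,0,0.05],[0,0,0.08],[0,0,0.11],[0,0,0.14],[0,0,0.17],[0,0,0.2],[0,0,0.23],[0,0,0.257],[0,0,0.257],[0,0,0.257],[0,0,0.257],[0,0,0.257],[0,0,0.257],[0,0,0.257],[0,0,0.257],[0,0,0.257],[0,0,0.257],[0,0,0.257]]}' 30
python3 ck.py scene g.png 150 110
```

```text
time: 9.38
position: [0.5871, -0.2076, 0.2497]
eef_rot: [[0.036, 0.999, -0.001], [0.999, -0.036, -0.001], [-0.001, -0.001, -1.0]]
ft_force: [0.5, -1.1, -1.5]
gripper_width: 0.666
[ 0.58711315 -0.20762816  0.24973292] 0.6657857349586898 [ 0.51792385 -1.07822406 -1.52165043] 9.375
```

View pics/g.png

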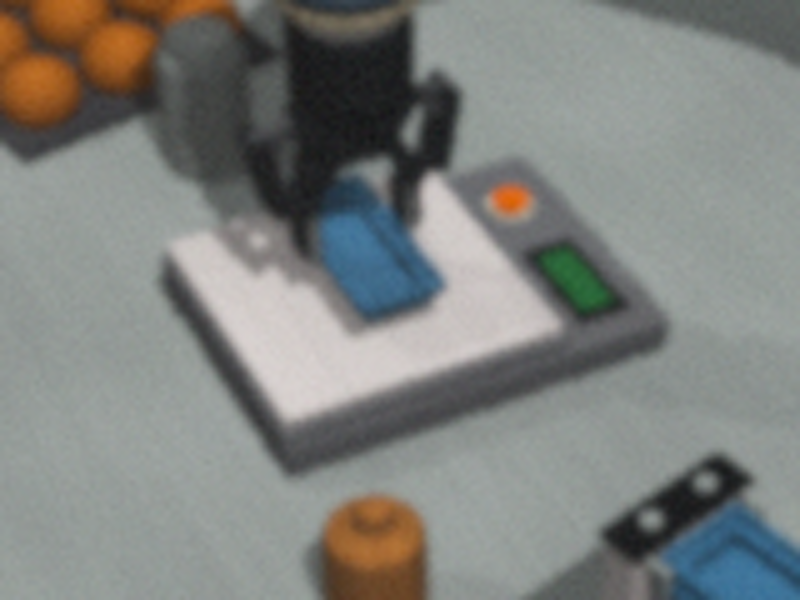

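The dish hovers level, close above the middle of the pan. I lower it slowly.

```bash
python3 -m inch '{"grip":[1,1,1,1,1,1,1,1],"delta_pos":[[0,0,3],[0,0,6],[0,0,9],[0,0,12],[0,0,13.5],[0,0,15],[0,0,16],[0,0,16]],"turn":[[0,0,0],[0,0,0],[0,0,0],[0,0,0],[0,0,0],[0,0,0],[0,0,0],[0,0,0]]}' 30
```

```text
time: 10.42
position: [0.5872, -0.2078, 0.234]
eef_rot: [[0.036, 0.999, -0.0], [0.999, -0.036, -0.001], [-0.001, -0.0, -1.0]]
ft_force: [-0.4, 0.9, -1.3]
gripper_width: 0.666
```

```bash
python3 -m inch '{"grip":[1,1,1,1],"delta_pos":[[0,0,1],[0,0,2],[0,0,2],[0,0,2]],"turn":[[0,0,0],[0,0,0],[0,0,0],[0,0,0]]}' 30
```

```text
time: 10.92
position: [0.5872, -0.2078, 0.232]
eef_rot: [[0.036, 0.999, -0.0], [0.999, -0.036, -0.001], [-0.001, -0.0, -1.0]]
ft_force: [-0.5, -0.6, -1.3]
gripper_width: 0.666
```

```bash
python3 -m inch '{"grip":[1,1,1,1],"delta_pos":[[0,0,1],[0,0,2],[0,0,2],[0,0,2]],"turn":[[0,0,0],[0,0,0],[0,0,0],[0,0,0]]}' 30
```

```text
time: 11.42
position: [0.5872, -0.2078, 0.2306]
eef_rot: [[0.036, 0.999, 0.0], [0.999, -0.036, -0.002], [-0.002, 0.0, -1.0]]
ft_force: [-2.5, 0.5, 5.6]
gripper_width: 0.664
```

Contact: +5.6 N at TCP z 0.2306. I open and then retreat upward.

```bash
python3 -m inch '{"grip":[0.1,-0.3,-1,-1,-1,-1,-1,-1,-1,-1,-1,-1,-1],"delta_pos":[[0,0,0],[0,0,0],[0,0,0],[0,0,0],[0,0,0],[0,0,0],[0,0,-20],[0,0,-50],[0,0,-100],[0,0,-140],[0,0,-140],[0,0,-140],[0,0,-140]],"turn":[[0,0,0],[0,0,0],[0,0,0],[0,0,0],[0,0,0],[0,0,0],[0,0,0],[0,0,0],[0,0,0],[0,0,0],[0,0,0],[0,0,0],[0,0,0]]}' 30
cat > fin.py <<'E'
from meas import *
for n,bp,bd in(("top",(270,150,370,270),(145,175,230,235)),("scene",(170,120,290,230),(260,190,360,270))):
    c=camera(n);px=np.array(c["pixels"]).astype(int);r,g,b=px[...,0],px[...,1],px[...,2]
    save(c,"fin_"+n+".png")
    for a,m in comps((b>r+40)&(b>90),60,bp): print(n,"dish",a,rect(c,m,.07))
    for a,m in comps((b>r+40)&(b>90),60,bd): print(n,"stack",a,rect(c,m,.14))
    for a,m in comps((r>180)&(b<100),8,bp): print(n,"key",a,rect(c,m,.037))
a=cv2.imread("pics/fin_scene.png")[110:290,150:390];cv2.imwrite("pics/h.png",cv2.resize(a,(800,600),interpolation=cv2.INTER_CUBIC))
E
python3 fin.py
```

```text
time: 13.05
position: [0.5868, -0.2075, 0.3692]
eef_rot: [[0.036, 0.999, -0.002], [0.999, -0.036, -0.001], [-0.001, -0.002, -1.0]]
ft_force: [0.2, -0.1, 0.4]
gripper_width: 0.996
top dish 397 (array([ 588.6, -186.9]), array([77.7, 55.5]), 88.9)
top stack 743 (array([564. , 208.8]), array([ 59.6, 121.3]), 12.8)
top key 40 (array([ 450.3, -253.4]), array([19.6, 19.6]), 88.4)
scene dish 453 (array([ 590.5, -195.9]), array([125.7,  56.9]), 88.0)
scene dish 69 (array([557.1, 116.5]), array([49.5, 16.5]), 56.1)
scene stack 1094 (array([581.1, 214.8]), array([ 91.4, 120. ]), 12.7)
scene key 31 (array([ 451.4, -247.8]), array([23.8, 24.1]), 21.1)
```

View pics/h.png

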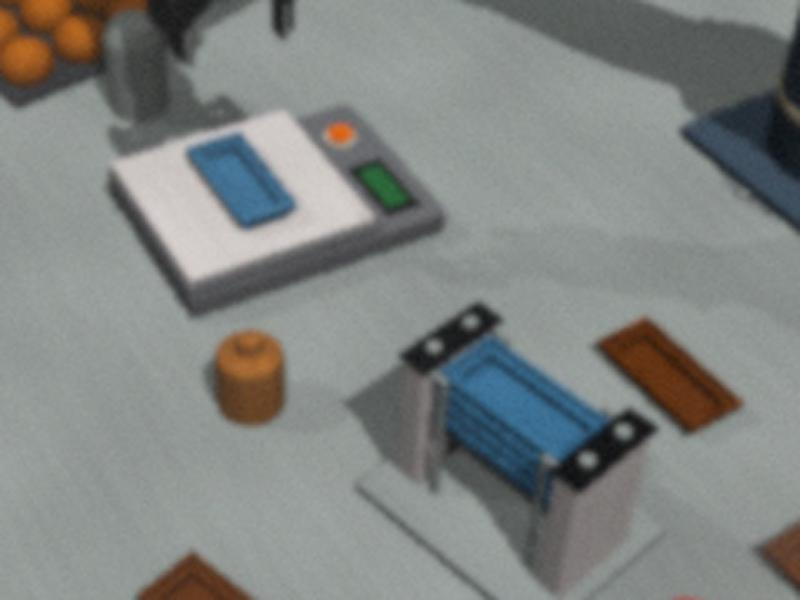

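The dish stands upright near the middle of the pan, and the stack has risen and is straight. Next I go over the key at about (450.5, −253.5) mm with the fingers shut.

```bash
python3 -m inch '{"grip":[1,1,1,1,1,1,1,1,1,1,1,1],"delta_pos":[[-20,-50,0],[-40,-100,0],[-51,-134,0],[-51,-134,0],[-51,-134,0],[-51,-134,50],[-51,-134,90],[-51,-134,120],[-51,-134,140],[-51,-134,150],[-51,-134,150],[-51,-134,150]],"turn":[[0,0,0],[0,0,0],[0,0,0],[0,0,0],[0,0,0],[0,0,0],[0,0,0],[0,0,0],[0,0,0],[0,0,0],[0,0,0],[0,0,0]]}' 30
python3 ck.py scene i.png 180 90
```

```text
time: 14.65
position: [0.4515, -0.2537, 0.2204]
eef_rot: [[0.036, 0.999, -0.001], [0.999, -0.036, -0.001], [-0.001, -0.001, -1.0]]
ft_force: [-0.6, -0.9, 0.4]
gripper_width: -0.0
[ 0.4515188  -0.25372628  0.22035221] -0.0004432463181927955 [-0.56401647 -0.85139934  0.37162169] 14.65
```

View pics/i.png

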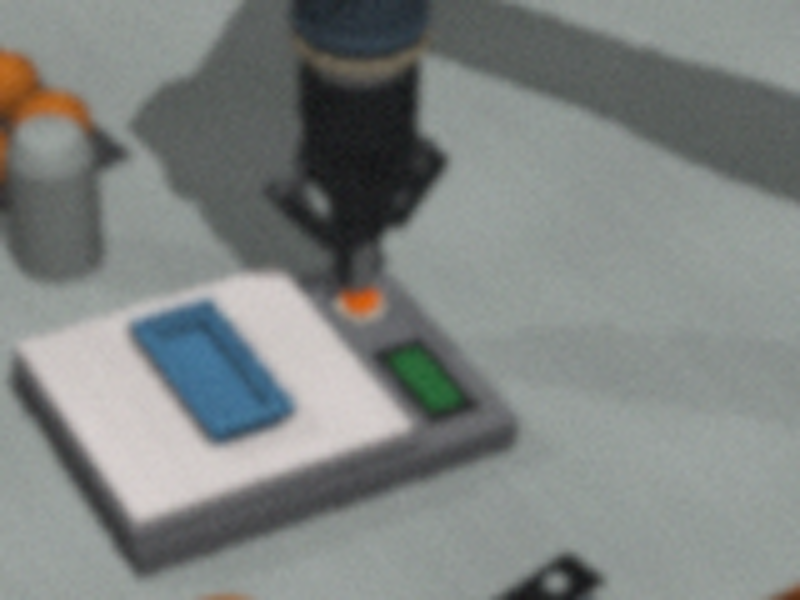

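The shut fingertips, at crop (360,280), are right above the key at (360,300). Press now.

```bash
python3 -m inch '{"grip":[1,1,1,1,1,1,1],"delta_pos":[[0,0,4],[0,0,8],[0,0,10],[0,0,12],[0,0,13],[0,0,14],[0,0,14]],"turn":[[0,0,0],[0,0,0],[0,0,0],[0,0,0],[0,0,0],[0,0,0],[0,0,0]]}' 30
```

```text
time: 15.58
position: [0.4514, -0.2539, 0.2066]
eef_rot: [[0.036, 0.999, -0.0], [0.999, -0.036, -0.002], [-0.002, -0.0, -1.0]]
ft_force: [-1.3, -0.6, 4.8]
gripper_width: 0.001
```

```bash
python3 -m inch '{"grip":[1,1,1,1],"delta_pos":[[0,0,0.7],[0,0,1.4],[0,0,1.4],[0,0,1.4]],"turn":[[0,0,0],[0,0,0],[0,0,0],[0,0,0]]}' 30
```

```text
time: 16.08
position: [0.4513, -0.2538, 0.2063]
eef_rot: [[0.036, 0.999, 0.0], [0.999, -0.036, -0.003], [-0.002, 0.0, -1.0]]
ft_force: [-4.9, 3.0, 19.9]
gripper_width: -0.003
```

The force jumped to about 20 N at the end stop, so the key is fully down. I retreat and check.

```bash
python3 -m inch '{"grip":[1,1,1,1,1,1,1,1,1],"delta_pos":[[0,0,-5],[0,0,-15],[0,0,-40],[0,0,-80],[0,0,-120],[0,0,-150],[0,0,-150],[0,0,-150],[0,0,-150]],"turn":[[0,0,0],[0,0,0],[0,0,0],[0,0,0],[0,0,0],[0,0,0],[0,0,0],[0,0,0],[0,0,0]]}' 30
python3 fin.py
```

```text
time: 17.2
position: [0.451, -0.2533, 0.3553]
eef_rot: [[0.036, 0.999, -0.002], [0.999, -0.036, -0.002], [-0.002, -0.002, -1.0]]
ft_force: [-0.5, 0.0, 0.6]
gripper_width: -0.0
top dish 636 (array([ 586.9, -207.7]), array([120.5,  56. ]), 87.8)
top stack 735 (array([564. , 208.8]), array([ 59.6, 121.3]), 12.8)
top key 38 (array([ 450.3, -253.4]), array([19.6, 19.6]), 88.3)
scene dish 450 (array([ 590.1, -195.8]), array([125.4,  56.2]), 88.0)
scene dish 68 (array([557.1, 116.5]), array([49.5, 16.5]), 56.1)
scene stack 1080 (array([581.3, 214.8]), array([ 91.3, 119.9]), 12.9)
scene key 27 (array([ 451.5, -245. ]), array([22.1, 20.3]), 59.8)
```

View pics/h.png

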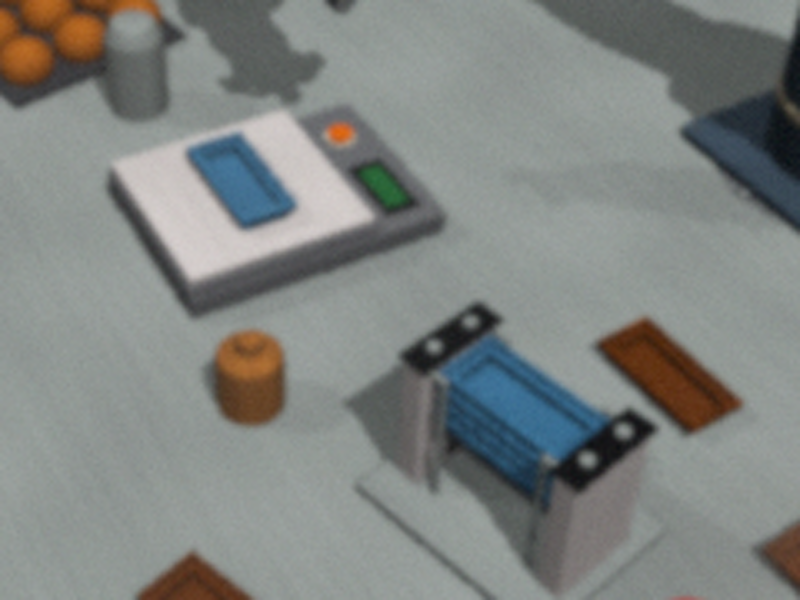

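The dish is at (587, −208) mm in the top view, and the pan centre is at (587, −209). The stack is straight, the bystanders have not moved, and the robot is clear. I hand in.

```bash
python3 -c "
from station import hand_in; print(hand_in())"
```

```text
the job is handed in; nothing more can be done
None
```

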